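# Snap down the lid of a food box in a fish packing room

## Robot

A 7-joint arm with a two-finger parallel gripper is mounted at the origin on the work surface. World frame = base frame: x ahead of the robot, y to its left, z up, the work surface at z = 0. Lengths are in m, angles in rad, forces in N, time in s.
With the tool pointing down it reaches from about 0.35 to 0.9 m from the base axis. Payload 8.1 kg.
Tool frame: the origin (TCP) lies at the centre of the arm's flange, where the gripper is bolted on; the fingertips stand 178 mm ahead of it and the grasp point (between the pads) lies 159 mm ahead of it; z points along the fingers, y is the line along which they close (so a half turn about z gives the same grasp; the last joint's range is limited). The gripper opens to 92 mm and grips with 3 to 60 N. Pads are 19 mm wide; open, the fingers measure 130 mm over their backs; the gripper's body (75 mm by 190 mm) begins 47 mm behind the grasp point.
Start: joints at [-1.413, 0.434, 0.025, 1.573, -0.012, 1.134, -0.075], TCP at [0.161, 0.604, 0.405] pointing down, gripper open.
Joint ranges: [-2.62, 2.62], [-0.44, 2.09], [-1.27, 1.32], [0.08, 2.57], [-1.32, 4.46], [0.12, 2], [-2.74, 2.74]. Speed limits (rad/s): [2.22, 2.22, 3.01, 3.01, 3.14, 3.14, 3.14].

## Interface

Orientations are given as a rotation vector (axis times angle).
In Python, from cell import arm gives the robot as it stands. The module is installed in compiled form; this text tells all that it offers.
- The arm moves only by the shell command python3 -m inch 'ROWS' [FORCE]. ROWS is text: rows parted by semicolons, each of 5 numbers parted by spaces: the shift along the tool's x, y, z in m, then the turn about the tool's z in rad, then the finger opening in m, from 0 to 0.0918. In form: x y z roll fingers; .... A call has 1 to 5 rows; each row is the pose to reach, as a shift and turn from the pose commanded when the call began, along the tool's axes at that moment; what a row does not reach only later rows make up. A row lasts 1/10 s, in which the tool goes at most 50 mm and 8.59 degrees, less where a joint would pass 70% of its speed; a pose out of reach is approached as far as the arm can. A call with a gripper value outside its range is refused whole. The fingers move at their own pace and stop on an object; FORCE is the grip in N (left out, the last holds). Time passes only in rows, so rows that repeat a pose let the fingers close. It gives the time, the measured TCP pose, the force, the opening and the grip force at its end, in the units of the state.
- arm.observe(): the state, without advancing time (a new reading comes with each control period).
- arm.get_image(name): name is "scene" or "top" or "wrist"; returns the picture (384x512x3 uint8, red, green, blue); there is no depth.
- arm.get_calibration(name): a dict with "intrinsics" (3x3 intrinsics, pixels), "pose" (4x4, takes a point from camera to world coordinates). Camera axes: x right, y up, looking along -z (the intrinsics and any distortion apply to the point x, -y, -z); pixel columns grow to the right and rows downward; lengths in m; the calibration is good to about 2 mm. The wrist camera is an equidistant fisheye: a pixel r from the principal point sees the ray r / f radians off the axis. A picture is of the moment at which its call begins: read the wrist's pose just before it. get_calibration takes no time and is no camera call; for the wrist camera it gives the pose at the moment of the call.
- arm.sign_off(): hands the job in; it is judged then, once.
Trained networks look in the newest picture that a camera, given by its name, has taken for a name from the list of things; names that differ only in an ending like _2 or _b are one class to them, and where a whole thing is asked for, a point or a joint stands for the part that bears it (a point fixed in the world has none). Each returns a list of dicts, best first, with "conf" (0 to 1); they miss things now and then, are a little off and sometimes report something else, mostly with a low value. They report only what shows in the picture. A call takes as long as a camera call.
- arm.look_for(camera, query): "point" ([row, column] in pixels, amid what is visible of it).
- arm.silhouettes(camera, query): "region" (384x512 bool, what is visible of it) and "point" ([row, column] in pixels, amid what is visible of it).
- arm.place_of(camera, query): "point" ([row, column] in pixels: a listed point, or the origin of a listed thing).
The state is a dict: "clock": time; "joints": joint angles; "dq": joint speeds; "joint_efforts": joint torques, N m; "position": TCP position; "ee_rot": TCP orientation; "force": force on the tool from outside, world axes, zero at the start; "ft_torque": the same for the moment, N m; "width": opening from 0.0 (shut) to 1.0 (fully open); "gripper_force": force on a finger pad.
Only numpy, scipy, OpenCV 4.12 (cv2) and the standard library are available. Lean on these libraries where they do the work, as an engineer would, in place of code of your own. Each camera call takes 0.05 s, during which the arm holds its last target. There are 200 camera calls.

## Task

Press down the four lime-green snap bars around the lid of the food box on the teal mat, one after another with the fingertips, until every one clicks shut, flush with the lid's white corners. Leave the box standing where it is on the mat: do not lift, tip or push it away, and do not disturb or pick up the other things on the table.

Things in the scene. Friction and masses are not known exactly. Their poses are not given: they have to be found in the camera images.
- food_box: loose clear food box filled with dried fish, 0.5 to 0.9 kg, 150 mm along its x, 200 mm along its y, on the mat, yawed up to 0.5 rad from the world axes; origin at the centre of its underside, z up. The lid has a clear recessed panel (90 by 140 mm, top 62 mm above the origin), four fixed white corners (top at 68 mm) and a lime-green snap bar along each side (top at 76 mm open, 68 mm shut)
- mat: fixed teal packing mat, 240 mm along its x, 420 mm along its y, 4 mm thick, lying on the table; origin at the centre of its underside. The food box stands on it near its middle
- near_top (a point): centre of the top face of the lime-green long snap bar along the side facing the robot (box -x side), 26 by 138 mm; moves down with the bar; at x -60 mm in the box frame, 76 mm above the box's origin when open, 68 mm when shut. The bar moves straight down wherever along it one presses
- near_bar (a joint): travel of the near snap bar in m: 0 fully open (standing up), 0.008 fully shut (flush, hard stop). It resists with about 7 N at first, less and less as it goes down; past about 6 mm it snaps shut by itself and stays, let go before about 3 mm it springs back up, in between it may stay half-way
- far_top (a point): centre of the top face of the lime-green long snap bar along the side away from the robot (box +x side), 26 by 138 mm; moves down with the bar; at x +60 mm in the box frame, 76 mm above the box's origin when open, 68 mm when shut. The bar moves straight down wherever along it one presses
- far_bar (a joint): travel of the far snap bar in m: 0 fully open (standing up), 0.008 fully shut (flush, hard stop). It resists with about 7 N at first, less and less as it goes down; past about 6 mm it snaps shut by itself and stays, let go before about 3 mm it springs back up, in between it may stay half-way
- left_top (a point): centre of the top face of the lime-green short snap bar along the end at the robot's left (box +y end), 88 by 26 mm; moves down with the bar; at y +85 mm in the box frame, 76 mm above the box's origin when open, 68 mm when shut. The bar moves straight down wherever along it one presses
- left_bar (a joint): travel of the left snap bar in m: 0 fully open (standing up), 0.008 fully shut (flush, hard stop). It resists with about 7 N at first, less and less as it goes down; past about 6 mm it snaps shut by itself and stays, let go before about 3 mm it springs back up, in between it may stay half-way
- right_top (a point): centre of the top face of the lime-green short snap bar along the end at the robot's right (box -y end), 88 by 26 mm; moves down with the bar; at y -85 mm in the box frame, 76 mm above the box's origin when open, 68 mm when shut. The bar moves straight down wherever along it one presses
- right_bar (a joint): travel of the right snap bar in m: 0 fully open (standing up), 0.008 fully shut (flush, hard stop). It resists with about 7 N at first, less and less as it goes down; past about 6 mm it snaps shut by itself and stays, let go before about 3 mm it springs back up, in between it may stay half-way
- salt_jar: screw-top jar with a blue cap, 58 mm across, 85 mm tall, stands on the mat at one end of the food box; origin at the centre of its underside
- tape_roll: yellow roll of tape lying flat, 68 mm across, 24 mm tall, on the mat at the other end of the food box; origin at the centre of its underside
- sanitiser: clear bottle with a green label and white cap, 68 mm across, 170 mm tall, on the table to the robot's left; origin at the centre of its underside
- steel_bowl: steel bowl, 140 mm across, 55 mm tall, on the table to the robot's left; origin at the centre of its underside
- weight: brass calibration weight with a knob, 48 mm across, 74 mm tall, on the table to the robot's right; origin at the centre of its underside

How it is judged:
At the end, for the whole second after the job is handed in: All four snap bars are shut (travel over 6.5 of 8 mm), and the food box stands level and at rest on the mat, within 40 mm of where it began (value of joint each of near_bar, far_bar, left_bar, right_bar above 0.0065 m and distance of food_box from where it was at the start of the episode below 0.04 m and angle between food_box's own z axis and vertical below 0.05 rad and z of food_box in the frame of mat below 0.009 m and linear speed of food_box below 0.02 m/s); the robot touches nothing.
It fails at once if the food box is lifted (its underside more than 10 mm above the mat) (z of food_box in the frame of mat above 0.014 m).
It fails at once if the food box is tipped by more than about 11 degrees (angle between food_box's own z axis and vertical above 0.2 rad).
It fails at once if the food box is pushed more than 60 mm away from where it began (distance of food_box from where it was at the start of the episode above 0.06 m).
It fails at once if another loose thing on the table is moved by more than 30 mm, lifted or knocked over (distance of any of salt_jar, tape_roll, sanitiser, steel_bowl, weight from where it was at the start of the episode above 0.03 m).
It also fails if it takes over 43 s, if anything falls off the work surface, if the arm or the gripper's body presses on something with over 40 N, if the wrist force passes 120 N, or if a joint passes its speed limit or range.

## Working session

There is one attempt and no reset: what is moved stays moved. The work goes in short steps, Python scripts to look and compute and a shell command to move; the robot and the scene stay as the last step left them, time stands still between calls to the robot, and variables do not carry over. Pictures are saved under pics/ and viewed, at most 10 in all, crops included, and the job is handed in when it is done.

```bash
mkdir -p pics
cat > h.py <<'E'
import numpy as np, cv2
from cell import arm
from scipy.spatial.transform import Rotation as R
def ray(cam,p,z):
    c=arm.get_calibration(cam);K=np.array(c["intrinsics"]);T=np.array(c["pose"])
    x=(p[1]-K[0,2])/K[0,0];y=(p[0]-K[1,2])/K[1,1]
    if cam=="wrist":
        r=np.hypot(x,y);s=np.tan(r)/r if r>1e-9 else 1;x*=s;y*=s
    d=T[:3,:3]@np.array([x,-y,-1]);o=T[:3,3]
    return o+d*(z-o[2])/d[2]
E
python3 - <<'E'
from h import *
np.set_printoptions(precision=4,suppress=True)
im={}
for c in("top","scene"):
    im[c]=arm.get_image(c);cv2.imwrite(f"pics/{c}0.png",im[c][:,:,::-1])
    for n in("near_top","far_top","left_top","right_top"):
        for d in arm.place_of(c,n)[:2]: print(c,n,d["point"],round(d["conf"],2),ray(c,d["point"],.080))
s=arm.observe();print(s)
E
```

```text
top near_top [208.9, 249.7] 0.66 [0.5134 0.0169 0.08  ]
top far_top [177.7, 244.9] 0.83 [0.6338 0.039  0.08  ]
top left_top [172.0, 284.7] 0.35 [ 0.6608 -0.1151  0.08  ]
top left_top [198.7, 204.8] 0.33 [0.5476 0.1911 0.08  ]
top right_top [188.2, 270.9] 0.48 [ 0.5959 -0.0629  0.08  ]
scene far_top [199.7, 269.4] 0.93 [0.6434 0.0485 0.08  ]
scene left_top [180.1, 280.6] 0.74 [0.5616 0.1008 0.08  ]
scene right_top [195.1, 234.4] 0.79 [ 0.6053 -0.0533  0.08  ]
{'clock': 0.5, 'joints': array([-1.4126,  0.4345,  0.025 ,  1.5733, -0.0116,  1.134 , -0.0751]), 'dq': array([ 0.0004, -0.0005,  0.    , -0.001 , -0.0002,  0.0006, -0.0004]), 'joint_efforts': array([ -0.0012, -66.715 ,   0.9826, -31.4563,  -0.0607,   0.0339,
         0.0001]), 'position': array([0.1612, 0.6038, 0.4047]), 'ee_rot': array([ 0.4086,  3.1149, -0.0001]), 'force': array([ 0.2068, -0.3828,  0.3877]), 'ft_torque': array([ 0.0198, -0.0749,  0.0011]), 'gripper_force': 0.0, 'width': 1.0011893882203642}
```

View pics/top0.png

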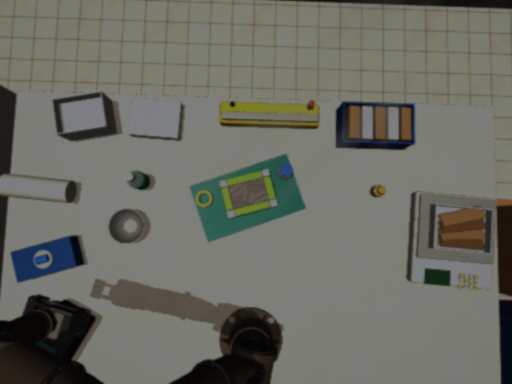

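View pics/scene0.png

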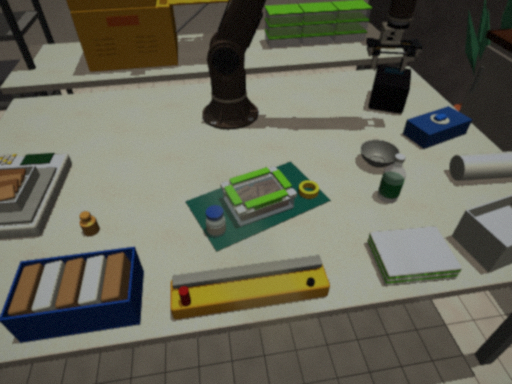

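The top view shows the box at about row 194, col 248. The jar stands beyond its right end at (170,286) and the tape ring beyond its left end at (199,204). I'll fit the lime outline for a pose.

```bash
cat >> h.py <<'E'
def lime(im):
    h=cv2.cvtColor(im,cv2.COLOR_RGB2HSV)
    return cv2.inRange(h,(30,110,90),(50,255,255))
def fit(cam,im,z,c0,rad=.16):
    v,u=np.nonzero(lime(im));P=np.array([ray(cam,(a,b),z)[:2] for a,b in zip(v,u)])
    P=P[np.linalg.norm(P-c0,axis=1)<rad].astype(np.float32)
    return P
def rel(target,yaw):
    """target flange world xyz, box yaw -> shift in tool axes, roll"""
    s=arm.observe();A=R.from_rotvec(s["ee_rot"]).as_matrix()
    d=A.T@(np.array(target)-s["position"])
    b=A.T@np.array([-np.sin(yaw),np.cos(yaw),0]);r=np.arctan2(-b[0],b[1])
    r=(r+np.pi/2)%np.pi-np.pi/2
    return d.round(4),round(r,4)
E
python3 - <<'E'
from h import *
im=cv2.imread("pics/top0.png")[:,:,::-1].copy()
P=fit("top",im,.080,np.array([.575,.027]),.135)
print(len(P),cv2.minAreaRect(P),P.mean(0))
s=arm.observe();print(R.from_rotvec(s["ee_rot"]).as_matrix().round(3))
print(rel([.50,.02,.405],.28))
c=arm.get_calibration("wrist");print(np.linalg.inv(np.block([[R.from_rotvec(s["ee_rot"]).as_matrix(),s["position"][:,None]],[np.zeros((1,3)),1]]))@c["pose"],c["intrinsics"])
E
```

```text
790 ((0.5756308436393738, 0.025922290980815887), (0.14686079323291779, 0.19777901470661163), 15.891332626342773) [0.57508254 0.02573687]
[[-0.966  0.258 -0.   ]
 [ 0.258  0.966 -0.   ]
 [-0.    -0.    -1.   ]]
(array([-4.780e-01, -4.767e-01, -3.000e-04]), np.float64(-0.5409))
[[-1.47148750e-03  9.67394354e-01  2.53270605e-01  6.71915860e-02]
 [ 9.99998895e-01  1.47751954e-03  1.66390461e-04  1.99296039e-04]
 [-2.13247075e-04  2.53270570e-01 -9.67395458e-01  2.05968975e-02]
 [ 0.00000000e+00  0.00000000e+00  0.00000000e+00  1.00000000e+00]] [[297.31863964   0.         258.33998826]
 [  0.         297.31863964 191.90252322]
 [  0.           0.           1.        ]]
```

The fit gives 147×198 mm (expected 146×196), yaw 0.277 and centre (0.576, 0.026), so it's sound. Next I move to hover.

```bash
python3 -m inch '-0.478 -0.477 0 -0.541 0; -0.478 -0.477 0 -0.541 0; -0.478 -0.477 0 -0.541 0; -0.478 -0.477 0 -0.541 0; -0.478 -0.477 0 -0.541 0'; python3 -c "
from h import *
print(rel([.50,.02,.405],.277))"
```

```text
clock: 1.0
position: [0.2874, 0.3857, 0.4049]
ee_rot: [-0.444, 3.11, 0.001]
force: [1.6, -0.1, 0.5]
width: 0.613
gripper_force: 0.0
(array([-1.018e-01, -4.106e-01, -2.000e-04]), np.float64(0.0065))
```

```bash
python3 -m inch '-0.102 -0.41 0 0 0; -0.102 -0.41 0 0 0; -0.102 -0.41 0 0 0; -0.102 -0.41 0 0 0; -0.102 -0.41 0 0 0' >/dev/null; python3 -c "
from h import *
print(rel([.50,.02,.405],.277))"
```

```text
(array([-0.043 , -0.1676,  0.0002]), np.float64(0.0033))
```

```bash
python3 -m inch '-0.042 -0.165 0 0 0; -0.042 -0.165 0 0 0; -0.042 -0.165 0 0 0; -0.042 -0.165 0 0 0; -0.042 -0.165 0 0 0'
python3 - <<'E'
from h import *
im=arm.get_image("wrist");cv2.imwrite("pics/w0.png",im[:,:,::-1])
cv2.imwrite("pics/w0m.png",lime(im))
P=fit("wrist",im,.080,np.array([.575,.026]),.14)
print(len(P),cv2.minAreaRect(P))
for n in("near_top","far_top","left_top","right_top"):
    for d in arm.place_of("wrist",n)[:1]: print(n,d["point"],round(d["conf"],2),ray("wrist",d["point"],.080))
s=arm.observe();print(s["clock"],s["position"],s["force"])
E
```

```text
clock: 2.0
position: [0.4988, 0.0207, 0.4049]
ee_rot: [-0.429, 3.111, -0.002]
force: [-0.3, 0.2, -1.6]
width: 0.003
gripper_force: 0.0Traceback (most recent call last):
  File "<stdin>", line 4, in <module>
  File "h.py", line 15, in fit
    v,u=np.nonzero(lime(im));P=np.array([ray(cam,(a,b),z)[:2] for a,b in zip(v,u)])
                                         ~~~^^^^^^^^^^^^^
  File "h.py", line 5, in ray
    c=arm.get_calibration(cam);K=np.array(c["intrinsics"]);T=np.array(c["pose"])
ValueError: time passes only in moves, steps and waits
```

View pics/w0.png

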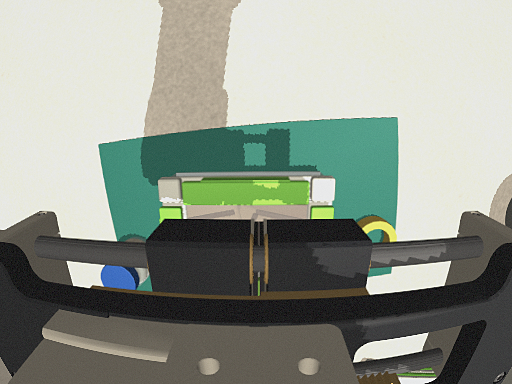

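The wrist view is mostly blocked by the closed gripper. It shows the far bar's top at about row 192, cols 183–310, with the jar at (275,120) and the tape at (232,380). I'll locate the far bar from it.

Run:
```python
from h import *
for p in [(181,183),(181,308),(205,183),(205,309),(192,246)]: print(p,ray("wrist",p,.080).round(4))
c=np.array([.5756,.0259]);t=.277;M=np.array([[np.cos(t),-np.sin(t)],[np.sin(t),np.cos(t)]])
for n,b in dict(near=(-.06,0),far=(.06,0),left=(0,.083),right=(0,-.083)).items():
    x=c+M@b; print(n,x.round(4),rel([*x,.300],t))
```

```text
(181, 183) [ 0.5205 -0.055   0.08  ]
(181, 308) [0.4844 0.0732 0.08  ]
(205, 183) [ 0.5468 -0.0494  0.08  ]
(205, 309) [0.5093 0.0826 0.08  ]
(192, 246) [0.5138 0.0134 0.08  ]
near [0.5179 0.0095] (array([-0.0155, -0.0182,  0.1047]), np.float64(-0.0001))
far [0.6333 0.0423] (array([-0.1355, -0.0182,  0.1047]), np.float64(-0.0001))
left [0.5529 0.1057] (array([-0.0754,  0.0648,  0.1047]), np.float64(-0.0001))
right [ 0.5983 -0.0539] (array([-0.0755, -0.1012,  0.1047]), np.float64(-0.0001))
```

The strip is in fact the near bar, since image up points toward the robot. It measures (0.515, 0.013), which agrees with the fit to within 4 mm. I'll press the near bar first.

```bash
python3 -m inch '-0.0147 -0.017 0.10 0 0; -0.0147 -0.017 0.125 0 0; -0.0147 -0.017 0.142 0 0; -0.0147 -0.017 0.142 0 0'; python3 -m inch '0 0 0.003 0 0; 0 0 0.005 0 0; 0 0 0.007 0 0; 0 0 0.009 0 0; 0 0 0.009 0 0'
```

```text
clock: 2.45
position: [0.5144, 0.0132, 0.2583]
ee_rot: [0.44, -3.102, -0.001]
force: [-1.2, -0.6, 1.8]
width: -0.0
gripper_force: 1.0
clock: 2.95
position: [0.517, 0.0124, 0.255]
ee_rot: [-0.439, 3.108, 0.001]
force: [1.6, 2.1, 2.7]
width: 0.006
gripper_force: 1.2
```

```bash
python3 -m inch '0 0 0.002 0 0; 0 0 0.004 0 0; 0 0 0.004 0 0'; python3 -m inch '0 0 0.002 0 0; 0 0 0.004 0 0; 0 0 0.004 0 0'
```

```text
clock: 3.25
position: [0.5166, 0.0118, 0.2502]
ee_rot: [-0.438, 3.11, 0.0]
force: [-1.8, -0.3, 9.9]
width: 0.001
gripper_force: 4.8
clock: 3.55
position: [0.5166, 0.0116, 0.2496]
ee_rot: [-0.437, 3.109, 0.003]
force: [-17.1, 1.1, 60.9]
width: 0.006
gripper_force: 30.3
```

Near bar is at the hard stop (TCP 0.2496, as predicted for shut). Lift, then cross to far.

```bash
python3 -m inch '0 0 -0.03 0 0; -0.05 0 -0.04 0 0; -0.10 0 -0.04 0 0; -0.12 0 -0.04 0 0; -0.12 0 -0.025 0 0'
python3 - <<'E'
from h import *
c=np.array([.575,.027]);t=.277;M=np.array([[np.cos(t),-np.sin(t)],[np.sin(t),np.cos(t)]])
im=arm.get_image("scene");cv2.imwrite("pics/s1.png",cv2.resize(im[140:260,170:350,::-1],None,fx=4,fy=4,interpolation=2))
for n,b in dict(near=(-.06,0),far=(.06,0),left=(0,.083),right=(0,-.083)).items():
    x=c+M@b; print(n,x.round(4),rel([*x,.248],t))
print(arm.observe()["position"])
E
```

```text
clock: 4.05
position: [0.6348, 0.0462, 0.2715]
ee_rot: [-0.44, 3.106, -0.0]
force: [-0.2, 0.1, 0.2]
width: 0.005
gripper_force: 0.0
near [0.5173 0.0106] (array([ 0.1196, -0.0017,  0.0199]), np.float64(0.0038))
far [0.6327 0.0434] (array([-0.0004, -0.0021,  0.0196]), np.float64(0.0038))
left [0.5523 0.1068] (array([0.0593, 0.0811, 0.0197]), np.float64(0.0038))
right [ 0.5977 -0.0528] (array([ 0.0599, -0.0849,  0.0198]), np.float64(0.0038))
[0.63181548 0.04537627 0.2676098 ]
```

View pics/s1.png

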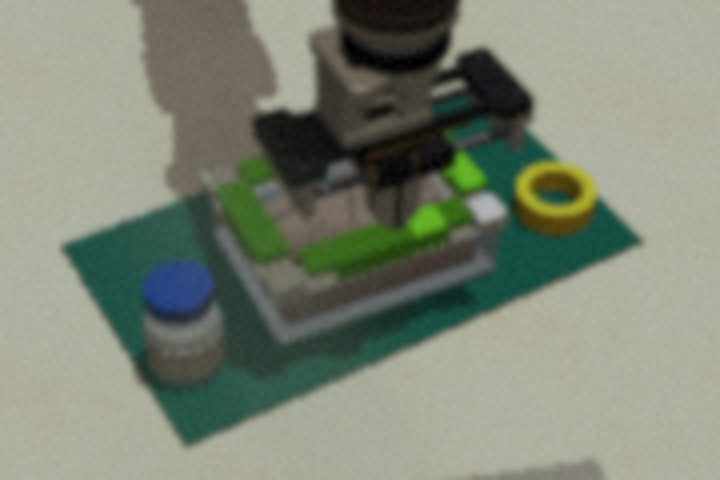

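The scene crop shows the fingertips over the far bar (crop about 400,225). Box, jar and tape are undisturbed. Press far.

```bash
python3 -m inch '0 0 0.013 0 0; 0 0 0.017 0 0; 0 0 0.020 0 0; 0 0 0.0225 0 0; 0 0 0.0235 0 0'; python3 -m inch '0 0 0.0005 0 0; 0 0 0.0005 0 0'
```

```text
clock: 4.6
position: [0.6312, 0.0445, 0.25]
ee_rot: [-0.437, 3.111, 0.001]
force: [-12.9, -1.0, 36.0]
width: 0.005
gripper_force: 17.9
clock: 4.8
position: [0.6311, 0.0445, 0.25]
ee_rot: [-0.437, 3.11, 0.002]
force: [-12.1, -0.1, 32.5]
width: 0.004
gripper_force: 16.1
```

```bash
python3 -m inch '0 0 -0.03 0 0; 0.03 0.04 -0.035 0 0; 0.06 0.081 -0.035 0 0; 0.06 0.081 -0.025 0 0; 0.06 0.081 -0.025 0 0'; python3 -m inch '0 0 0.013 0 0; 0 0 0.017 0 0; 0 0 0.020 0 0; 0 0 0.0225 0 0; 0 0 0.024 0 0'; python3 -m inch '0 0 0.001 0 0; 0 0 0.001 0 0'
```

```text
clock: 5.3
position: [0.5502, 0.1072, 0.2713]
ee_rot: [0.442, -3.109, -0.001]
force: [0.4, -1.2, -0.6]
width: 0.006
gripper_force: 0.0
clock: 5.8
position: [0.5523, 0.1053, 0.2498]
ee_rot: [-0.436, 3.111, 0.0]
force: [-13.5, -3.0, 46.8]
width: 0.005
gripper_force: 23.2
clock: 6.0
position: [0.5522, 0.1052, 0.2498]
ee_rot: [-0.436, 3.11, 0.001]
force: [-13.4, -3.1, 42.1]
width: 0.003
gripper_force: 21.4
```

```bash
python3 -m inch '0 0 -0.035 0 0; 0 -0.045 -0.04 0 0; 0 -0.09 -0.04 0 0; 0 -0.135 -0.04 0 0; 0 -0.164 -0.035 0 0'; python3 -m inch '0 0 0.010 0 0; 0 0 0.010 0 0'; python3 -m inch '0 0 0.013 0 0; 0 0 0.017 0 0; 0 0 0.020 0 0; 0 0 0.0225 0 0; 0 0 0.024 0 0'; python3 -m inch '0 0 0.001 0 0; 0 0 0.001 0 0'
```

```text
clock: 6.5
position: [0.5976, -0.0558, 0.2821]
ee_rot: [-0.432, 3.111, -0.003]
force: [0.3, 0.1, 0.7]
width: 0.007
gripper_force: 0.0
clock: 6.7
position: [0.5964, -0.0523, 0.27]
ee_rot: [0.434, -3.108, -0.001]
force: [-0.3, 1.1, -0.1]
width: 0.007
gripper_force: 0.0
clock: 7.2
position: [0.5969, -0.0503, 0.2499]
ee_rot: [-0.44, 3.11, 0.002]
force: [-13.4, 3.2, 41.5]
width: -0.001
gripper_force: 20.3
clock: 7.4
position: [0.5968, -0.0504, 0.2499]
ee_rot: [-0.44, 3.11, 0.003]
force: [-12.2, 3.1, 36.8]
width: 0.005
gripper_force: 18.6
```

All four reached the stop at 0.250. Lift clear and check.

```bash
python3 -m inch '0 0 -0.04 0 0; 0 0 -0.09 0 0; 0.03 0 -0.14 0 0; 0.07 0 -0.18 0 0; 0.11 0 -0.2 0 0';python3 -m inch '0.05 0 0 0 0; 0.1 0 0 0 0; 0.12 0 0 0 0; 0.12 0 0 0 0';  python3 - <<'E'
from h import *
im=arm.get_image("scene");a=cv2.resize(im[150:240,195:330,::-1],None,fx=5,fy=5,interpolation=2)
cv2.imwrite("pics/s2.png",a)
o=cv2.imread("pics/scene0.png");cv2.imwrite("pics/s0.png",cv2.resize(o[150:240,195:330],None,fx=5,fy=5,interpolation=2))
E
```

```text
clock: 7.9
position: [0.4981, -0.0791, 0.4443]
ee_rot: [-0.441, 3.108, -0.0]
force: [-0.0, 0.3, 0.9]
width: 0.003
gripper_force: 0.0
clock: 8.3
position: [0.3802, -0.1135, 0.4423]
ee_rot: [0.436, -3.111, -0.002]
force: [0.0, 0.1, 0.5]
width: 0.004
gripper_force: 0.0
```

View pics/s2.png

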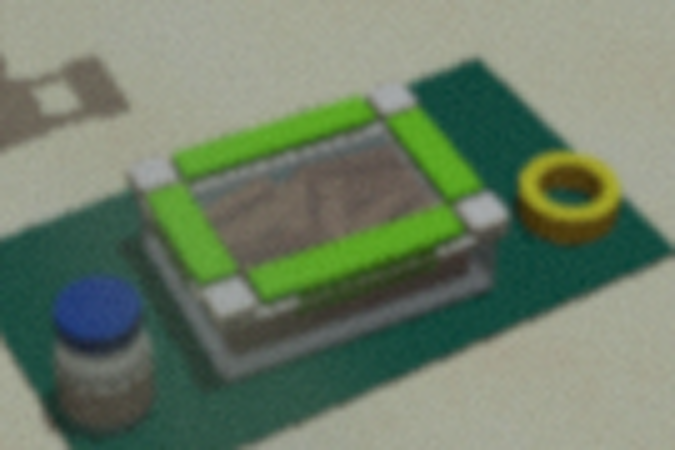

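View pics/s0.png

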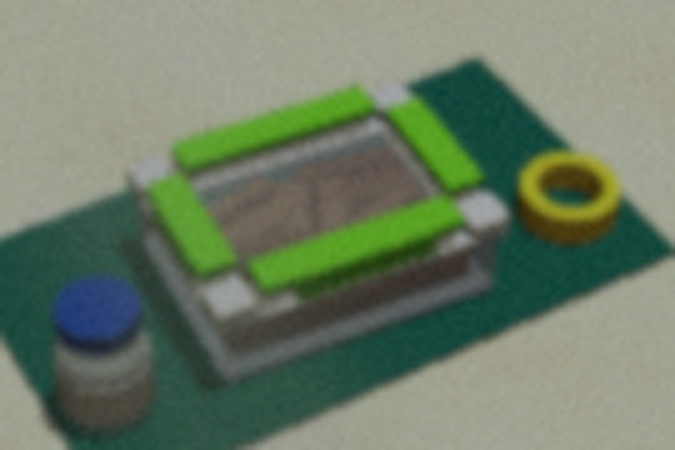

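The second crop shows all four bars flush with the white corners, about 8 px lower than before: far (345,255), near (275,135), left (435,150), right (190,232). The box, jar and tape haven't moved.

```bash
python3 -c "
from cell import arm
print(arm.sign_off())"
```

```text
the job is handed in; nothing more can be done
None
```

All four snap bars are pressed shut and look flush with the white corners, the box, jar and tape look unmoved on the mat, and the job was handed in at about 8.4 s; the sign-off gave no verdict.

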